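Wire spools onto their spindles in order

ROBOT

A 6-joint arm with a two-finger parallel gripper is mounted at the origin on the work surface. World frame = base frame: x ahead of the robot, y to its left, z up, the work surface at z = 0. Lengths are in m, angles in degrees, forces in N, time in s.
With the tool pointing down it reaches from about 0.375 to 0.9 m from the base axis. Payload 3.1 kg.
Tool frame: the origin (TCP) lies on the centre line of the jaws, within the pads' length; the fingertips stand 17 mm ahead of it and the grasp point (between the pads) lies 2 mm behind it; z points along the fingers, y is the line along which they close (so a half turn about z gives the same grasp; the last joint's range is limited). The gripper opens to 87 mm and grips with 3 to 60 N. Pads are 19 mm wide; open, the fingers measure 117 mm over their backs; the gripper's body (75 mm by 190 mm) begins 51 mm behind the grasp point.
Start: joints at [62.71, 30.224, 82.088, -0, 67.689, -10.227], TCP at [0.183, 0.597, 0.24] pointing down, gripper open.
Joint ranges: [-176.69, 176.69], [-43.24, 126.21], [12.49, 139.97], [-82, 262], [0, 151.66], [-163.58, 163.58]. Speed limits (degrees/s): [159.86, 159.86, 180, 180, 180, 180].

INTERFACE

Orientations are given as a 3x3 rotation matrix whose columns are the frame's x, y, z axes.
In Python, from rig import bot, imaging, finder gives the robot as it stands. The module is installed in compiled form; this text tells all that it offers.
- The arm moves only by the tool play_rows, never from a script. Its argument "motion" is a list that holds one entry, the list of rows, each a list of 6 numbers: the shift along the tool's x, y, z in fractions of the full range, 1 being 0.4 m, then the turn, a rotation vector about the tool's x, y, z in fractions of the full range, 1 being 2 rad. In form: [[[dx, dy, dz, wx, wy, wz], ...]]. A call has 1 to 8 rows; each row is the pose to reach, as a shift and turn from the pose commanded when the call began, along the tool's axes at that moment; what a row does not reach only later rows make up. A row lasts 1/12 s, in which the tool goes at most 41.7 mm and 7.16 degrees, less where a joint would pass 70% of its speed; a pose out of reach is approached as far as the arm can. A shift or turn number past 1, either way, is cut back to 1. A call with a gripper value outside its range is refused whole. "fingers" is the finger opening in m, from 0 to 0.087, set as the call begins (left out, the last holds). The fingers move at their own pace and stop on an object; the grip force is fixed at half the most. Time passes only in rows, so rows that repeat a pose let the fingers close. It gives the time, the measured TCP pose, the force, the opening and the grip force at its end, in the units of the state.
- bot.read_state(): the state, without advancing time (a new reading comes with each control period).
- imaging.capture(name): name is "side" or "top"; returns a dict with "frame" (420x560x3 uint8, red, green, blue), "camera_matrix" (3x3 intrinsics, pixels), "R" (3x3) and "t" (3): a world point X has camera coordinates R X + t. Camera axes: x right, y down, z forward; pixel columns grow to the right and rows downward; lengths in m; the calibration is good to about 2 mm. A picture is of the moment at which its call begins. There is no depth.
- bot.hand_in(): hands the job in; it is judged then, once.
Trained networks look in the newest picture that a camera, given by its name, has taken for a name from the list of things; names that differ only in an ending like _2 or _b are one class to them, and where a whole thing is asked for, a point or a joint stands for the part that bears it (a point fixed in the world has none). Each returns a list of dicts, best first, with "confidence" (0 to 1); they miss things now and then, are a little off and sometimes report something else, mostly with a low value. They report only what shows in the picture. A call takes as long as a camera call. They do not tell look-alikes from the thing itself.
- finder.recognise(camera, name): "at" ([x, y, z] in m, in world coordinates, good to about 4 mm: the middle of the surface that is visible of it).
- finder.outline_of(camera, name): "pixels" (420x560 bool, what is visible of it).
The state is a dict: "time_s": time; "joint_positions": joint angles; "qvel": joint speeds; "tau": joint torques, N m; "position": TCP position; "tcp_rot": TCP orientation; "force": force on the tool from outside, world axes, zero at the start; "moment": the same for the moment, N m; "opening": opening from 0.0 (shut) to 1.0 (fully open); "grasp_force": force on a finger pad.
Only numpy, scipy, OpenCV 4.12 (cv2) and the standard library are available. Lean on these libraries where they do the work, as an engineer would, in place of code of your own. Each camera call takes 0.05 s, during which the arm holds its last target. There are 200 camera calls.

TASK

Put the four coloured wire spools away on the two spindle stands: on the walnut stand the red spool at the bottom with the yellow one on top of it, and on the white stand the blue spool at the bottom with the green one on top of it. Slip each over the post so that it lies flat, and leave the bead dish, the bead jar and the small black spool standing where they are.

Things in the scene. Friction and masses are not known exactly. Their poses are not given: they have to be found in the camera images.
- red_spool: Wire spool, flanges and winding red: upright cylinder 60 mm in diameter, 28 mm high, with a 26 mm through hole along its axis; 80 to 170 g, loose, standing on its flat end. Origin: centre of its underside; z up along the axis. Graspable anywhere round its rim (60 mm).
- yellow_spool: Wire spool, flanges and winding yellow: upright cylinder 60 mm in diameter, 28 mm high, with a 26 mm through hole along its axis; 80 to 170 g, loose, standing on its flat end. Origin: centre of its underside; z up along the axis. Graspable anywhere round its rim (60 mm).
- blue_spool: Wire spool, flanges and winding blue: upright cylinder 60 mm in diameter, 28 mm high, with a 26 mm through hole along its axis; 80 to 170 g, loose, standing on its flat end. Origin: centre of its underside; z up along the axis. Graspable anywhere round its rim (60 mm).
- green_spool: Wire spool, flanges and winding green: upright cylinder 60 mm in diameter, 28 mm high, with a 26 mm through hole along its axis; 80 to 170 g, loose, standing on its flat end. Origin: centre of its underside; z up along the axis. Graspable anywhere round its rim (60 mm).
- walnut_stand: Spindle stand with a dark walnut base, fixed to the table: base a disc 80 mm in diameter, 10 mm high; in its middle stands a brass post 10 mm thick, tapered for its last 6 mm, tip 64 mm above the table. A spool over the post rests on the base (underside at 10 mm, 8 mm play all round); a second on the first (underside at 38 mm). Origin: on the post axis at table level; z up.
- white_stand: Spindle stand with a white ceramic base, fixed to the table: base a 70 by 70 mm square at any yaw, 10 mm high; in its middle stands a steel post 10 mm thick, tapered for its last 6 mm, tip 64 mm above the table. A spool over the post rests on the base (underside at 10 mm, 8 mm play all round); a second on the first (underside at 38 mm). Origin: on the post axis at table level; z up.
- bead_dish: Bystander, not to be moved: round terracotta dish of orange and copper beads, 80 mm across the rim, 18 mm high, loose. Origin: centre of its underside.
- bead_jar: Bystander, not to be moved: clear round jar with layers of beads and an aluminium lid, 52 mm in diameter, 48 mm high, loose. Origin: centre of its underside.
- black_spool: Bystander, not to be moved: small all-black spool, 48 mm in diameter, 22 mm high, 16 mm hole, loose. Origin: centre of its underside.
Not all that is in view belongs to the job. What is shaped like the white_stand but purple or turquoise is not meant.

How it is judged (in metres and radians):
At the end, for the whole second after the job is handed in: Red on the walnut stand's base, yellow on red; blue on the white stand's base, green on blue: each within 11 mm of the post's axis, 4 mm of its resting height, 0.1 rad of level, slower than 20 mm/s. Dish, jar and black spool within 30 mm of their starts, tilted under 0.3 rad (horizontal distance between each of red_spool, yellow_spool and walnut_stand below 0.011 m and z of red_spool in the frame of walnut_stand between 0.006 and 0.014 m and angle between each of red_spool, yellow_spool, blue_spool, green_spool's own z axis and vertical below 0.1 rad and linear speed of each of red_spool, yellow_spool, blue_spool, green_spool below 0.02 m/s and z of yellow_spool in the frame of walnut_stand between 0.034 and 0.042 m and horizontal distance between each of blue_spool, green_spool and white_stand below 0.011 m and z of blue_spool in the frame of white_stand between 0.006 and 0.014 m and z of green_spool in the frame of white_stand between 0.034 and 0.042 m and distance of each of bead_dish, bead_jar, black_spool from where it was at the start of the episode below 0.03 m and angle between each of bead_dish, bead_jar, black_spool's own z axis and vertical below 0.3 rad); the robot touches nothing.
It fails at once if the bead dish, the bead jar or the black spool is shifted by more than 30 mm or tipped by more than 0.3 rad (distance of any of bead_dish, bead_jar, black_spool from where it was at the start of the episode above 0.03 m or angle between any of bead_dish, bead_jar, black_spool's own z axis and vertical above 0.3 rad).
It also fails if it takes over 96 s, if anything falls off the work surface, if the arm or the gripper's body presses on something with over 40 N, if the wrist force passes 120 N, or if a joint passes its speed limit or range.

## Working session

There is one attempt and no reset: what is moved stays moved. The work goes in short steps, Python scripts to look and compute and a tool call to move; the robot and the scene stay as the last step left them, time stands still between calls to the robot, and variables do not carry over. Pictures are saved under pics/ and viewed, at most 14 in all, crops included, and the job is handed in when it is done.

Besides the shell and the picture viewer there is one more tool, called after "Request:" as name([rows], argument=value, ...), one row to a line, values as JSON. play_rows: Moves the arm, as the interface text tells. Its arguments: {"type":"object","properties":{"motion":{"type":"array"},"fingers":{"type":"number"}},"required":["motion"]}

```bash
mkdir -p pics
cat > h.py <<'E'
from rig import bot, imaging, finder
import numpy as np, cv2
def cap(n,f=None):
    c=imaging.capture(n)
    if f: cv2.imwrite('pics/'+f,cv2.cvtColor(c['frame'],cv2.COLOR_RGB2BGR))
    return c
def ray(c,u,v,z):
    K,R,t=map(np.array,(c['camera_matrix'],c['R'],c['t']))
    d=R.T@np.linalg.solve(K,[u,v,1.]); o=-R.T@t
    return o+d*(z-o[2])/d[2]
E
python3 - <<'E'
from h import *
np.set_printoptions(precision=4,suppress=True)
for n in('top','side'):
    c=cap(n,n+'1.png'); print(n,(-np.array(c['R']).T@c['t']))
    for o in 'red_spool yellow_spool blue_spool green_spool walnut_stand white_stand bead_dish bead_jar black_spool'.split():
        print(o,[(np.round(r['at'],3).tolist(),round(r['confidence'],2)) for r in finder.recognise(n,o)[:4]])
s=bot.read_state(); print(s['time_s'],s['position'],np.array(s['tcp_rot']),s['force'],s['opening'])
E
```

```text
top [ 0.2592 -0.0443  1.1272]
red_spool [([0.46, -0.259, 0.028], 0.59)]
yellow_spool [([0.439, 0.315, 0.032], 0.91)]
blue_spool [([0.616, -0.306, 0.03], 0.92)]
green_spool [([0.594, 0.139, 0.026], 0.92)]
walnut_stand [([0.59, 0.016, 0.01], 0.83), ([0.462, -0.26, 0.027], 0.58)]
white_stand [([0.511, -0.384, 0.003], 0.95), ([0.352, -0.028, 0.012], 0.9), ([0.328, -0.212, 0.01], 0.8), ([0.346, -0.366, 0.009], 0.75)]
bead_dish [([0.631, -0.133, 0.015], 0.75)]
bead_jar [([0.611, 0.292, 0.05], 0.82)]
black_spool [([0.448, 0.109, 0.019], 0.75)]
side [0.3489 0.6172 0.6125]
red_spool [([0.463, -0.252, 0.022], 0.76)]
yellow_spool [([0.437, 0.322, 0.026], 0.79), ([0.619, -0.291, 0.022], 0.38)]
blue_spool [([0.62, -0.293, 0.027], 0.66)]
green_spool [([0.594, 0.148, 0.028], 0.82)]
walnut_stand [([0.589, 0.021, 0.006], 0.68)]
white_stand [([0.345, -0.366, 0.013], 0.97), ([0.507, -0.377, 0.008], 0.93), ([0.328, -0.205, 0.01], 0.86), ([0.449, -0.124, 0.011], 0.8)]
bead_dish [([0.626, -0.139, 0.014], 0.72)]
bead_jar [([0.608, 0.304, 0.043], 0.77)]
black_spool [([0.447, 0.117, 0.021], 0.8)]
1.0 [0.1833 0.5975 0.2395] [[-0.956   0.2934 -0.    ]
 [ 0.2934  0.956  -0.    ]
 [ 0.     -0.     -1.    ]] [-0.434   0.3969  0.0365] 1.0007903119418062
```

View pics/top1.png

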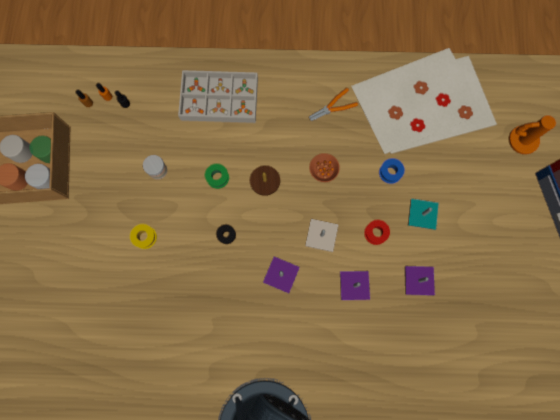

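View pics/side1.png

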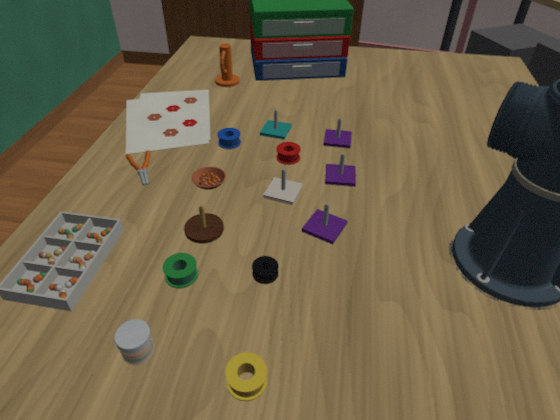

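Both pictures show everything: in the top view red is at (377,232), yellow (142,236), blue (392,171), green (216,176), walnut (265,180) and the white stand (322,235). The purple and turquoise stands are decoys. The jar, dish and black spool are in the open. Next I'll refine positions by fitting silhouettes in both views.

```bash
cat >> h.py <<'E'
from scipy.optimize import minimize
a=np.linspace(0,2*np.pi,48,endpoint=False)
def cyl(r,z0,z1): return np.array([[r*np.cos(t),r*np.sin(t),z] for z in(z0,z1) for t in a])
def sq(s,z0,z1): return np.array([[x,y,z] for z in(z0,z1) for x in(-s,s) for y in(-s,s)])
PARTS=dict(spool=[cyl(.03,0,.028)],walnut_stand=[cyl(.04,0,.01),cyl(.005,.01,.06)],white_stand=[sq(.035,0,.01),cyl(.005,.01,.06)])
def render(c,parts,x,y,z,yaw,S=4):
    m=np.zeros((420*S,560*S),np.uint8)
    for p in parts:
        q=p@np.array([[np.cos(yaw),np.sin(yaw),0],[-np.sin(yaw),np.cos(yaw),0],[0,0,1]])+[x,y,z]
        uv=cv2.projectPoints(q,cv2.Rodrigues(np.array(c['R']))[0],np.array(c['t']),np.array(c['camera_matrix']),None)[0]
        cv2.fillConvexPoly(m,cv2.convexHull(np.round((uv+.5)*S).astype(np.int32)),1)
    return m>0
def mask(n,name,near,c):
    K,R,t=map(np.array,(c['camera_matrix'],c['R'],c['t'])); p=K@(R@np.append(near,.01)+t); p=p[:2]/p[2]
    best=None
    for r in finder.outline_of(n,name):
        v,u=np.nonzero(r['pixels']); d=np.hypot(u.mean()-p[0],v.mean()-p[1])
        if best is None or d<best[0]: best=(d,r['pixels'])
    if best is None or best[0]>15: return None
    cs=cv2.findContours(best[1].astype(np.uint8),cv2.RETR_EXTERNAL,cv2.CHAIN_APPROX_NONE)[0]
    m=np.zeros((420,560),np.uint8); cv2.drawContours(m,[max(cs,key=cv2.contourArea)],-1,1,-1)
    return cv2.resize(m,None,fx=4,fy=4,interpolation=cv2.INTER_LINEAR)>0
def fit(c,m,name,near,z=0):
    parts=PARTS.get(name,PARTS['spool'])
    def cost(v):
        r=render(c,parts,near[0]+v[0]/100,near[1]+v[1]/100,z,v[2])
        return 1-(r&m).sum()/(r|m).sum()
    best=None
    for y0 in ((0,.4,.8,1.2) if name=='white_stand' else (0,)):
        s=minimize(cost,[0,0,y0],method='Nelder-Mead',options=dict(initial_simplex=[[0,0,y0],[.8,0,y0],[0,.8,y0],[0,0,y0+.3]],maxfev=120,xatol=.005,fatol=1e-4))
        if best is None or s.fun<best.fun: best=s
    return np.array([near[0]+best.x[0]/100,near[1]+best.x[1]/100]),1-best.fun,best.x[2]
E
python3 - <<'E'
from h import *
N=dict(red_spool=(.462,-.256),yellow_spool=(.438,.318),blue_spool=(.618,-.3),green_spool=(.594,.143),walnut_stand=(.59,.018),white_stand=(.449,-.124))
C={n:cap(n) for n in('top','side')}
for o,p in N.items():
    for n in C:
        m=mask(n,o,p,C[n])
        if m is None: print(o,n,'none');continue
        xy,i,yaw=fit(C[n],m,o,p); print(o,n,np.round(xy,4),round(i,2),round(np.degrees(yaw)))
E
```

```text
red_spool top [ 0.4633 -0.2652] 0.96 5
red_spool side none
yellow_spool top [0.4416 0.3171] 0.91 11
yellow_spool side [0.4382 0.316 ] 0.97 4
blue_spool top [ 0.6244 -0.306 ] 0.95 15
blue_spool side [ 0.6229 -0.3056] 0.92 -5
green_spool top [0.6021 0.1429] 0.92 -2
green_spool side [0.5992 0.1412] 0.97 5
walnut_stand top [0.5952 0.0189] 0.93 9
walnut_stand side [0.5937 0.0186] 0.92 3
white_stand top [ 0.4546 -0.1282] 0.92 79
white_stand side [ 0.4533 -0.1278] 0.94 -12
```

Careful with the scale: shifts go in shares of 0.4 m and turns go in shares of 2 rad. That gives: -0.23 m is -0.575, -0.09 m is -0.225.

Request:
play_rows([
  [[-0.05,-0.04,0.0125,0,0,0],[-0.125,-0.1,0.03,0,0,0],[-0.2,-0.1625,0.05,0,0,0],[-0.275,-0.225,0.0675,0,0,0],[-0.35,-0.285,0.085,0,0,0],[-0.425,-0.345,0.105,0,0,0],[-0.5,-0.405,0.125,0,0,0],[-0.575,-0.465,0.145,0,0,0]],
], fingers=0.087)

```text
time_s: 2.37
position: [0.3496, 0.3508, 0.1816]
tcp_rot: [[-0.956, 0.293, 0.001], [0.293, 0.956, 0.001], [-0.001, 0.001, -1.0]]
force: [0.7, 0.4, -0.1]
opening: 1.002
grasp_force: 0.0
```

```bash
cat > d.py <<'E'
# usage: d.py x y z  -> tool-frame shift to the world point
import sys; from rig import bot; import numpy as np
s=bot.read_state(); R=np.array(s['tcp_rot']); p=np.array(s['position'])
d=R.T@(np.array(list(map(float,sys.argv[1:4])))-p)
print('t',round(s['time_s'],2),'p',p.round(4),'d',d.round(4),'rows',round(np.linalg.norm(d)/.04,1),'q',np.round(s['joint_positions'],0),'F',np.round(s['force'],1),'op',round(s['opening']*87,1),'g',round(s['grasp_force'],1))
E
python3 d.py .4625 -.2645 .12
```

```text
t 2.37 p [0.3496 0.3508 0.1816] d [-0.2882 -0.5552  0.0613] rows 15.7 q [ 32.  25. 104.  -0.  51. -41.] F [ 0.7  0.4 -0.1] op 87.2 g 0.0
```

In the tool's units: -0.26 m is -0.65, -0.12 m is -0.3.

Request:
play_rows([
  [[-0.075,-0.075,0.0075,0,0,0],[-0.1375,-0.15,0.015,0,0,0],[-0.2,-0.225,0.025,0,0,0],[-0.25,-0.3075,0.035,0,0,0],[-0.3,-0.39,0.045,0,0,0],[-0.35,-0.475,0.055,0,0,0],[-0.3875,-0.5625,0.065,0,0,0],[-0.425,-0.65,0.075,0,0,0]],
])

```text
time_s: 3.03
position: [0.4356, 0.0518, 0.1517]
tcp_rot: [[-0.956, 0.294, 0.001], [0.294, 0.956, -0.0], [-0.001, 0.0, -1.0]]
force: [1.2, -0.2, 0.6]
opening: 0.998
grasp_force: 0.0
```

```bash
python3 d.py .4625 -.2645 .12
```

```text
t 3.03 p [0.4356 0.0518 0.1517] d [-0.1185 -0.2944  0.0317] rows 8.0 q [ -8.  25. 113.   0.  42. -81.] F [ 1.2 -0.2  0.6] op 86.8 g 0.0
```

In the tool's units: -0.2944 m is -0.736, -0.1185 m is -0.2963.

Request:
play_rows([
  [[-0.04,-0.0975,0.01,0,0,0],[-0.0775,-0.1925,0.02,0,0,0],[-0.115,-0.2875,0.03,0,0,0],[-0.1525,-0.3825,0.04,0,0,0],[-0.19,-0.475,0.05,0,0,0],[-0.2275,-0.5675,0.06,0,0,0],[-0.265,-0.6575,0.07,0,0,0],[-0.2963,-0.736,0.0793,0,0,0]],
])

```text
time_s: 3.7
position: [0.4622, -0.2658, 0.1199]
tcp_rot: [[-0.956, 0.295, 0.001], [0.295, 0.956, -0.001], [-0.002, -0.001, -1.0]]
force: [0.5, -0.7, 1.0]
opening: 0.999
grasp_force: 0.0
```

Request:
play_rows([
  [[0,0,0,0,0,0],[0,0,0,0,0,0]],
])

```text
time_s: 3.87
position: [0.462, -0.2648, 0.1197]
tcp_rot: [[-0.955, 0.297, 0.001], [0.297, 0.955, -0.001], [-0.001, -0.0, -1.0]]
force: [-0.3, 0.5, -0.8]
opening: 1.003
grasp_force: 0.0
```

```bash
python3 d.py .4625 -.2645 .021
```

```text
t 3.87 p [ 0.462  -0.2648  0.1197] d [-0.0003  0.0004  0.0987] rows 2.5 q [ -42.   33.  101.    0.   45. -115.] F [-0.3  0.5 -0.8] op 87.3 g 0.0
```

In the tool's units: 0.098 m is 0.245, 0.088 m is 0.22.

Request:
play_rows([
  [[0,0,0.05,0,0,0],[0,0,0.1125,0,0,0],[0,0,0.175,0,0,0],[0,0,0.22,0,0,0],[0,0,0.245,0,0,0],[0,0,0.245,0,0,0]],
])

```text
time_s: 4.37
position: [0.4605, -0.2601, 0.0202]
tcp_rot: [[-0.956, 0.292, -0.004], [0.292, 0.956, 0.004], [0.005, 0.002, -1.0]]
force: [-0.3, 0.2, -0.2]
opening: 1.0
grasp_force: 0.0
```

Request:
play_rows([
  [[0,0,0,0,0,0],[0,0,0,0,0,0],[0,0,0,0,0,0],[0,0,0,0,0,0],[0,0,0,0,0,0],[0,0,0,0,0,0]],
], fingers=0.05)

```text
time_s: 4.87
position: [0.4624, -0.2631, 0.0228]
tcp_rot: [[-0.956, 0.293, 0.002], [0.293, 0.956, -0.002], [-0.002, -0.001, -1.0]]
force: [-0.1, 0.1, 4.6]
opening: 0.683
grasp_force: 30.0
```

In the tool's units: -0.1 m is -0.25, -0.085 m is -0.2125.

Request:
play_rows([
  [[0,0,-0.0375,0,0,0],[0,0,-0.0875,0,0,0],[0,0,-0.15,0,0,0],[0,0,-0.2125,0,0,0],[0,0,-0.25,0,0,0]],
])

```text
time_s: 5.28
position: [0.4621, -0.2627, 0.1239]
tcp_rot: [[-0.956, 0.294, 0.002], [0.294, 0.956, -0.001], [-0.002, -0.001, -1.0]]
force: [0.2, -0.2, -1.2]
opening: 0.685
grasp_force: 30.0
```

```bash
python3 d.py .5945 .019 .121; python3 -c "
from h import *
cap('side','s2.png')"
```

```text
t 5.28 p [ 0.4621 -0.2627  0.1239] d [-0.0438  0.3082  0.0028] rows 7.8 q [ -42.   33.  102.    0.   45. -115.] F [ 0.2 -0.2 -1.2] op 59.6 g 30.0
```

View pics/s2.png

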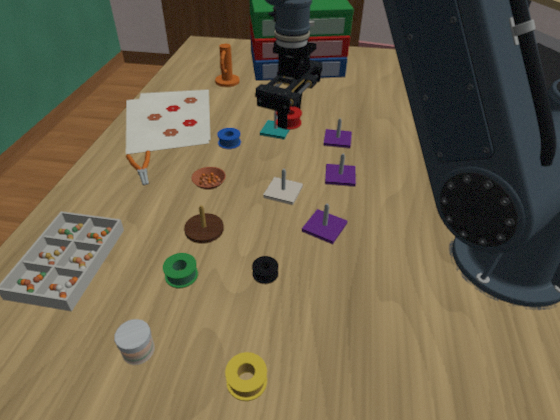

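Red is held (opening 60 mm) and lifted clear, seen at (291,117). Carry it to the walnut stand.

In the tool's units: 0.293 m is 0.7325, 0.26 m is 0.65.

Request:
play_rows([
  [[-0.01,0.0625,0,0,0,0],[-0.0225,0.155,0,0,0,0],[-0.035,0.25,0,0,0,0],[-0.05,0.35,0,0,0,0],[-0.065,0.45,0,0,0,0],[-0.0775,0.55,0,0,0,0],[-0.0925,0.65,0,0,0,0],[-0.105,0.7325,0,0,0,0]],
])

```text
time_s: 6.0
position: [0.5879, 0.0082, 0.1209]
tcp_rot: [[-0.956, 0.293, -0.001], [0.293, 0.956, 0.001], [0.002, 0.0, -1.0]]
force: [0.4, -0.4, -2.1]
opening: 0.684
grasp_force: 30.0
```

Request:
play_rows([
  [[-0.0025,0.03,0,0,0,0],[-0.0025,0.0375,0,0,0,0],[-0.0025,0.0375,0,0,0,0],[-0.0025,0.0375,0,0,0,0]],
])

```text
time_s: 6.33
position: [0.5921, 0.0184, 0.1211]
tcp_rot: [[-0.956, 0.294, -0.002], [0.294, 0.956, -0.0], [0.002, -0.001, -1.0]]
force: [-0.8, -0.5, -1.3]
opening: 0.688
grasp_force: 30.0
```

```bash
python3 d.py .5945 .019 .033
python3 - <<'E'
from h import *
for n in('top','side'):
    c=cap(n)
    r=[(np.round(k['at'],3),round(k['confidence'],2)) for k in finder.recognise(n,'red_spool')]; print(n,r)
cv2.imwrite('pics/s3.png',cv2.resize(cv2.cvtColor(c['frame'],cv2.COLOR_RGB2BGR)[100:270,100:330],None,fx=3,fy=3))
E
```

```text
t 6.33 p [0.5921 0.0184 0.1211] d [-0.0022  0.0014  0.0881] rows 2.2 q [ -9.  37.  93.  -0.  51. -82.] F [-0.8 -0.5 -1.3] op 59.8 g 30.0
top [(array([ 0.632, -0.136,  0.01 ]), 0.3)]
side [(array([0.583, 0.027, 0.12 ]), 0.92), (array([0.597, 0.146, 0.032]), 0.45)]
```

View pics/s3.png

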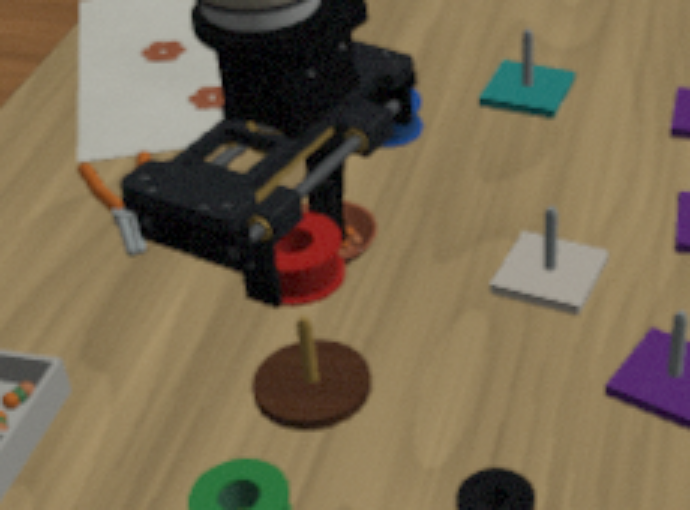

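The picture shows red held over the walnut post, with the hole above the tip at crop (305,325). Lower it in two stages and check the force.

In the tool's units: 0.052 m is 0.13, 0.01 m is 0.025.

Request:
play_rows([
  [[-0.0025,0.0025,0.025,0,0,0],[-0.005,0.0025,0.0625,0,0,0],[-0.005,0.0025,0.0925,0,0,0],[-0.005,0.0025,0.1125,0,0,0],[-0.005,0.0025,0.13,0,0,0],[-0.005,0.0025,0.13,0,0,0]],
])

```text
time_s: 7.03
position: [0.5942, 0.0197, 0.0679]
tcp_rot: [[-0.956, 0.294, -0.004], [0.294, 0.956, 0.001], [0.004, -0.001, -1.0]]
force: [-0.4, 0.2, -1.9]
opening: 0.686
grasp_force: 30.0
```

```bash
python3 d.py .5945 .019 .033
```

```text
t 7.03 p [0.5942 0.0197 0.0679] d [-0.0006 -0.0006  0.0349] rows 0.9 q [ -9.  42.  94.   0.  45. -82.] F [-0.4  0.2 -1.9] op 59.7 g 30.0
```

In the tool's units: 0.034 m is 0.085, 0.033 m is 0.0825.

Request:
play_rows([
  [[0,0,0.025,0,0,0],[0,0,0.05,0,0,0],[0,0,0.07,0,0,0],[0,0,0.0825,0,0,0],[0,0,0.085,0,0,0],[0,0,0.085,0,0,0]],
])

```text
time_s: 7.53
position: [0.5951, 0.0198, 0.0353]
tcp_rot: [[-0.956, 0.293, -0.001], [0.293, 0.956, 0.0], [0.001, -0.0, -1.0]]
force: [0.2, 0.3, -1.4]
opening: 0.683
grasp_force: 30.0
```

Request:
play_rows([
  [[0,0,0,0,0,0],[0,0,0,0,0,0],[0,0,0,0,0,0],[0,0,0,0,0,0],[0,0,0,0,0,0]],
], fingers=0.087)

```text
time_s: 7.95
position: [0.5958, 0.0197, 0.0363]
tcp_rot: [[-0.956, 0.293, 0.001], [0.293, 0.956, -0.0], [-0.001, 0.0, -1.0]]
force: [-0.6, -0.6, -0.4]
opening: 0.959
grasp_force: 0.0
```

In the tool's units: -0.1 m is -0.25, -0.07 m is -0.175.

Request:
play_rows([
  [[0,0,-0.0375,0,0,0],[0,0,-0.1,0,0,0],[0,0,-0.175,0,0,0],[0,0,-0.25,0,0,0]],
])

```text
time_s: 8.28
position: [0.5948, 0.0198, 0.1365]
tcp_rot: [[-0.956, 0.293, -0.002], [0.293, 0.956, 0.0], [0.002, -0.0, -1.0]]
force: [1.0, -0.2, 0.6]
opening: 0.998
grasp_force: 0.0
```

```bash
python3 d.py .6235 -.306 .12
```

```text
t 8.28 p [0.5948 0.0198 0.1365] d [-0.123  -0.303   0.0164] rows 8.2 q [ -9.  36.  92.  -0.  53. -82.] F [ 1.  -0.2  0.6] op 86.9 g 0.0
```

Red dropped about 2–3 mm onto the base. Next is blue.

In the tool's units: -0.284 m is -0.71, 0.002 m is 0.005.

Request:
play_rows([
  [[-0.03,-0.075,0,0,0,0],[-0.0675,-0.1675,0.005,0,0,0],[-0.105,-0.26,0.01,0,0,0],[-0.1425,-0.3525,0.015,0,0,0],[-0.18,-0.445,0.0225,0,0,0],[-0.2175,-0.535,0.03,0,0,0],[-0.255,-0.625,0.035,0,0,0],[-0.2875,-0.71,0.04,0,0,0]],
])

```text
time_s: 8.95
position: [0.6221, -0.2879, 0.12]
tcp_rot: [[-0.956, 0.294, 0.001], [0.294, 0.956, -0.0], [-0.001, -0.0, -1.0]]
force: [0.6, -0.3, 0.4]
opening: 0.999
grasp_force: 0.0
```

In the tool's units: -0.019 m is -0.0475, -0.008 m is -0.02.

Request:
play_rows([
  [[-0.02,-0.0475,0,0,0,0],[-0.02,-0.0475,0,0,0,0],[-0.02,-0.0475,0,0,0,0],[-0.02,-0.0475,0,0,0,0]],
])

```text
time_s: 9.28
position: [0.6236, -0.3049, 0.1196]
tcp_rot: [[-0.956, 0.293, -0.001], [0.293, 0.956, 0.001], [0.002, 0.001, -1.0]]
force: [0.3, 0.6, 0.3]
opening: 0.997
grasp_force: 0.0
```

```bash
python3 d.py .6235 -.306 .021
python3 - <<'E'
from h import *
# red check
for n in('top','side'):
    c=cap(n); m=mask(n,'red_spool',(.5945,.019),c)
    if m is not None: print(n,fit(c,m,'red_spool',(.5945,.019),.01))
E
```

```text
t 9.28 p [ 0.6236 -0.3049  0.1196] d [-0.0004 -0.0012  0.0986] rows 2.5 q [ -35.   43.   77.    0.   60. -108.] F [0.3 0.6 0.3] op 86.8 g 0.0
side (array([0.59532684, 0.02096691]), np.float64(0.8826345455949347), np.float64(0.06220847405485395))
```

In the tool's units: 0.098 m is 0.245, -0.001 m is -0.0025.

Request:
play_rows([
  [[0,-0.0025,0.05,0,0,0],[0,-0.0025,0.1125,0,0,0],[0,-0.0025,0.175,0,0,0],[0,-0.0025,0.22,0,0,0],[0,-0.0025,0.245,0,0,0],[0,-0.0025,0.245,0,0,0],[0,-0.0025,0.245,0,0,0]],
])

```text
time_s: 10.07
position: [0.6241, -0.3064, 0.0219]
tcp_rot: [[-0.956, 0.293, -0.0], [0.293, 0.956, 0.0], [0.0, 0.0, -1.0]]
force: [-0.7, 0.5, 0.6]
opening: 0.998
grasp_force: 0.0
```

Request:
play_rows([
  [[0,0,0,0,0,0],[0,0,0,0,0,0],[0,0,0,0,0,0],[0,0,0,0,0,0],[0,0,0,0,0,0],[0,0,0,0,0,0]],
], fingers=0.05)

```text
time_s: 10.57
position: [0.6241, -0.3072, 0.0226]
tcp_rot: [[-0.956, 0.293, 0.001], [0.293, 0.956, -0.001], [-0.001, -0.0, -1.0]]
force: [-0.5, 0.8, 2.3]
opening: 0.688
grasp_force: 30.0
```

In the tool's units: -0.1 m is -0.25, -0.085 m is -0.2125.

Request:
play_rows([
  [[0,0,-0.0375,0,0,0],[0,0,-0.0875,0,0,0],[0,0,-0.15,0,0,0],[0,0,-0.2125,0,0,0],[0,0,-0.25,0,0,0]],
])

```text
time_s: 10.98
position: [0.6248, -0.3076, 0.1255]
tcp_rot: [[-0.956, 0.293, 0.003], [0.293, 0.956, -0.002], [-0.004, -0.001, -1.0]]
force: [0.4, -0.9, -1.4]
opening: 0.684
grasp_force: 30.0
```

```bash
python3 d.py .454 -.128 .121
```

```text
t 10.98 p [ 0.6248 -0.3076  0.1255] d [0.216  0.1216 0.0036] rows 6.2 q [ -35.   43.   76.    0.   61. -108.] F [ 0.4 -0.9 -1.4] op 59.5 g 30.0
```

In the tool's units: 0.216 m is 0.54, 0.1216 m is 0.304.

Request:
play_rows([
  [[0.05,0.0275,0,0,0,0],[0.125,0.07,0,0,0,0],[0.2075,0.1175,0.0025,0,0,0],[0.2925,0.165,0.0025,0,0,0],[0.375,0.2125,0.005,0,0,0],[0.45,0.255,0.005,0,0,0],[0.5075,0.2875,0.0075,0,0,0],[0.54,0.304,0.0075,0,0,0]],
])

```text
time_s: 11.65
position: [0.4492, -0.1241, 0.1194]
tcp_rot: [[-0.956, 0.292, -0.004], [0.292, 0.956, 0.003], [0.005, 0.001, -1.0]]
force: [0.3, 0.5, -2.6]
opening: 0.691
grasp_force: 30.0
```

Request:
play_rows([
  [[0,0,0,0,0,0],[0,0,0,0,0,0],[0,0,0,0,0,0]],
])

```text
time_s: 11.9
position: [0.4552, -0.1289, 0.1196]
tcp_rot: [[-0.956, 0.294, 0.004], [0.294, 0.956, -0.002], [-0.004, -0.001, -1.0]]
force: [0.0, -1.7, -1.8]
opening: 0.689
grasp_force: 30.0
```

```bash
python3 d.py .454 -.128 .033
```

```text
t 11.9 p [ 0.4552 -0.1289  0.1196] d [0.0018 0.0006 0.0866] rows 2.2 q [ -29.   30.  110.   -0.   39. -102.] F [ 0.  -1.7 -1.8] op 59.9 g 30.0
```

In the tool's units: 0.052 m is 0.13, 0.001 m is 0.0025.

Request:
play_rows([
  [[0.0025,0,0.025,0,0,0],[0.0025,0,0.0625,0,0,0],[0.0025,0,0.0925,0,0,0],[0.0025,0,0.1125,0,0,0],[0.0025,0,0.13,0,0,0],[0.0025,0,0.13,0,0,0]],
])

```text
time_s: 12.4
position: [0.4524, -0.1277, 0.0657]
tcp_rot: [[-0.956, 0.294, -0.001], [0.294, 0.956, 0.0], [0.001, 0.0, -1.0]]
force: [-0.1, -0.2, -1.2]
opening: 0.684
grasp_force: 30.0
```

```bash
python3 d.py .454 -.128 .033
```

```text
t 12.4 p [ 0.4524 -0.1277  0.0657] d [-0.0016  0.0001  0.0327] rows 0.8 q [ -29.   36.  112.   -0.   32. -102.] F [-0.1 -0.2 -1.2] op 59.5 g 30.0
```

In the tool's units: 0.033 m is 0.0825, -0.001 m is -0.0025.

Request:
play_rows([
  [[-0.0025,0,0.025,0,0,0],[-0.0025,0,0.05,0,0,0],[-0.0025,0,0.07,0,0,0],[-0.0025,0,0.08,0,0,0],[-0.0025,0,0.0825,0,0,0],[-0.0025,0,0.0825,0,0,0]],
])

```text
time_s: 12.9
position: [0.4528, -0.1272, 0.0334]
tcp_rot: [[-0.956, 0.293, -0.001], [0.293, 0.956, 0.0], [0.001, 0.0, -1.0]]
force: [-0.2, -0.3, -1.1]
opening: 0.687
grasp_force: 30.0
```

Request:
play_rows([
  [[0,0,0,0,0,0],[0,0,0,0,0,0],[0,0,0,0,0,0],[0,0,0,0,0,0],[0,0,0,0,0,0]],
], fingers=0.087)

```text
time_s: 13.32
position: [0.4532, -0.1274, 0.0342]
tcp_rot: [[-0.956, 0.293, 0.001], [0.293, 0.956, -0.0], [-0.001, -0.0, -1.0]]
force: [0.1, -0.4, 0.3]
opening: 0.956
grasp_force: 0.0
```

In the tool's units: -0.1 m is -0.25, -0.07 m is -0.175.

Request:
play_rows([
  [[0,0,-0.0375,0,0,0],[0,0,-0.1,0,0,0],[0,0,-0.175,0,0,0],[0,0,-0.25,0,0,0]],
])

```text
time_s: 13.65
position: [0.4524, -0.1271, 0.1346]
tcp_rot: [[-0.956, 0.294, -0.002], [0.294, 0.956, 0.001], [0.002, 0.0, -1.0]]
force: [0.2, -0.5, -0.1]
opening: 0.998
grasp_force: 0.0
```

```bash
python3 d.py .44 .3165 .12
```

```text
t 13.65 p [ 0.4524 -0.1271  0.1346] d [0.142  0.4204 0.0151] rows 11.1 q [ -29.   29.  110.   -0.   42. -102.] F [ 0.2 -0.5 -0.1] op 86.9 g 0.0
```

In the tool's units: 0.284 m is 0.71, 0.008 m is 0.02.

Request:
play_rows([
  [[0.02,0.06,0,0,0,0],[0.05,0.15,0,0,0,0],[0.0825,0.2425,0,0,0,0],[0.115,0.3375,0.005,0,0,0],[0.1475,0.4325,0.01,0,0,0],[0.1775,0.525,0.015,0,0,0],[0.21,0.62,0.02,0,0,0],[0.24,0.71,0.025,0,0,0]],
])

```text
time_s: 14.32
position: [0.444, 0.1744, 0.124]
tcp_rot: [[-0.956, 0.293, 0.0], [0.293, 0.956, 0.0], [-0.0, 0.0, -1.0]]
force: [1.1, -0.8, 0.0]
opening: 1.003
grasp_force: 0.0
```

In the tool's units: 0.1364 m is 0.341, 0.127 m is 0.3175.

Request:
play_rows([
  [[0.03,0.0875,0.0025,0,0,0],[0.06,0.18,0.0075,0,0,0],[0.0875,0.26,0.01,0,0,0],[0.1075,0.3175,0.0125,0,0,0],[0.115,0.341,0.0125,0,0,0],[0.115,0.341,0.0125,0,0,0],[0.115,0.341,0.0125,0,0,0]],
])

```text
time_s: 14.9
position: [0.4402, 0.3158, 0.1188]
tcp_rot: [[-0.956, 0.292, -0.001], [0.292, 0.956, -0.001], [0.0, -0.001, -1.0]]
force: [-0.6, -0.4, 0.2]
opening: 1.0
grasp_force: 0.0
```

```bash
python3 d.py .44 .3165 .021
python3 - <<'E'
from h import *
for n in('top','side'):
    c=cap(n)
    for o,p in (('red_spool',(.5945,.019)),('blue_spool',(.454,-.128))):
        m=mask(n,o,p,c)
        if m is not None: print(n,o,fit(c,m,o,p,.01))
cv2.imwrite('pics/s4.png',cv2.cvtColor(c['frame'],cv2.COLOR_RGB2BGR))
E
```

```text
t 14.9 p [0.4402 0.3158 0.1188] d [0.0004 0.0007 0.0978] rows 2.4 q [ 24.  34. 100.  -0.  46. -49.] F [-0.6 -0.4  0.2] op 87.0 g 0.0
top red_spool (array([0.59674456, 0.02085518]), np.float64(0.9327762074474623), np.float64(0.1539767750928168))
top blue_spool (array([ 0.45239226, -0.12575433]), np.float64(0.9607542722451384), np.float64(0.08798741165225996))
side red_spool (array([0.60316107, 0.01592374]), np.float64(0.2527342827917224), np.float64(0.20341742567778723))
side blue_spool (array([ 0.4401751 , -0.12982349]), np.float64(0.09195969972342943), np.float64(0.33794116343036146))
```

View pics/s4.png

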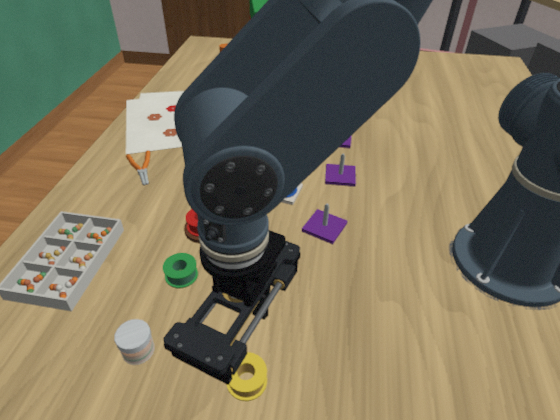

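Top view puts both lower spools within 3 mm of their posts. The side picture is mostly hidden by the arm, with yellow below the gripper at (247,376). Grasp yellow.

In the tool's units: 0.097 m is 0.2425, 0.088 m is 0.22.

Request:
play_rows([
  [[0,0,0.05,0,0,0],[0,0,0.1125,0,0,0],[0,0,0.175,0,0,0],[0,0,0.22,0,0,0],[0,0,0.2425,0,0,0],[0,0,0.2425,0,0,0],[0,0,0.2425,0,0,0]],
])

```text
time_s: 15.78
position: [0.4408, 0.3159, 0.0219]
tcp_rot: [[-0.956, 0.294, -0.0], [0.294, 0.956, -0.0], [0.0, -0.0, -1.0]]
force: [-0.7, -0.1, 0.7]
opening: 0.996
grasp_force: 0.0
```

Request:
play_rows([
  [[0,0,0,0,0,0],[0,0,0,0,0,0],[0,0,0,0,0,0],[0,0,0,0,0,0],[0,0,0,0,0,0],[0,0,0,0,0,0]],
], fingers=0.05)

```text
time_s: 16.28
position: [0.4407, 0.3163, 0.0224]
tcp_rot: [[-0.956, 0.293, 0.001], [0.293, 0.956, 0.0], [-0.0, 0.0, -1.0]]
force: [-0.4, -1.8, 3.5]
opening: 0.667
grasp_force: 30.0
```

In the tool's units: -0.1 m is -0.25, -0.085 m is -0.2125.

Request:
play_rows([
  [[0,0,-0.0375,0,0,0],[0,0,-0.0875,0,0,0],[0,0,-0.15,0,0,0],[0,0,-0.2125,0,0,0],[0,0,-0.25,0,0,0]],
])

```text
time_s: 16.7
position: [0.4411, 0.3165, 0.1239]
tcp_rot: [[-0.956, 0.293, 0.002], [0.293, 0.956, 0.001], [-0.002, 0.002, -1.0]]
force: [0.8, -0.2, -1.3]
opening: 0.673
grasp_force: 30.0
```

```bash
python3 d.py .5945 .019 .121
```

```text
t 16.7 p [0.4411 0.3165 0.1239] d [-0.2339 -0.2395  0.0029] rows 8.4 q [ 24.  34. 100.   0.  46. -49.] F [ 0.8 -0.2 -1.3] op 58.5 g 30.0
```

The opening is 1.5 mm less than for the others, so check how yellow sits in the grip.

Run:
```python
from h import *
for n in('top','side'):
    c=cap(n); print(n,[(np.round(k['at'],3),round(k['confidence'],2)) for k in finder.recognise(n,'yellow_spool')])
    m=mask(n,'yellow_spool',(.441,.3165),c)
    p=np.array(c['camera_matrix'])@(np.array(c['R'])@[.441,.3165,.115]+c['t']); u,v=(p[:2]/p[2]).astype(int); print(u,v)
    cv2.imwrite(f'pics/y_{n}.png',cv2.resize(cv2.cvtColor(c['frame'],cv2.COLOR_RGB2BGR)[max(v-65,0):v+65,max(u-80,0):u+80],None,fx=4,fy=4,interpolation=cv2.INTER_CUBIC))
```

```text
top [(array([ 0.451, -0.131,  0.012]), 0.27)]
129 227
side [(array([0.419, 0.322, 0.125]), 0.87)]
241 336
```

View pics/y_side.png

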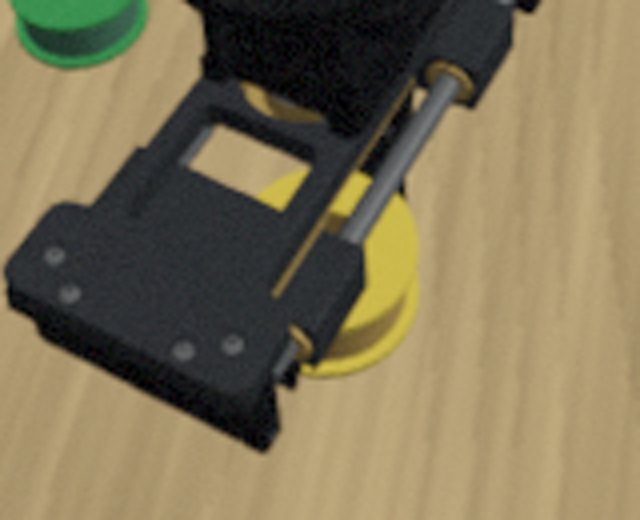

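Yellow is held at crop (340,280) and may sit off-centre along the pads. Fit its offset, counting dark gripper pixels as occlusion.

```bash
cat >> h.py <<'E'
def held(color_lo,color_hi,n='side',S=4):
    s=bot.read_state(); p=np.array(s['position']); R=np.array(s['tcp_rot'])
    c=cap(n); h=cv2.cvtColor(cv2.resize(c['frame'],None,fx=S,fy=S,interpolation=cv2.INTER_LINEAR),cv2.COLOR_RGB2HSV)
    q=np.array(c['camera_matrix'])@(np.array(c['R'])@p+c['t']); u,v=(q[:2]/q[2]*S).astype(int)
    win=np.zeros(h.shape[:2],bool); win[max(v-200,0):v+240,max(u-240,0):u+240]=1
    m=(cv2.inRange(h,np.array(color_lo),np.array(color_hi))>0)&win; other=~m&(h[...,2]>85)&win
    def cost(w):
        o=p+R@np.array([w[0]/100,w[1]/100,0]); r=render(c,PARTS['spool'],o[0],o[1],p[2]-.0225+w[2]/100,0)
        return ((m&~r).sum()+(r&other).sum())/r.sum()
    b=min((minimize(cost,[x0,0,0],method='Nelder-Mead',options=dict(initial_simplex=[[x0,0,0],[x0+.6,0,0],[x0,.4,0],[x0,0,.3]],maxfev=200)) for x0 in(-1.5,0,1.5)),key=lambda k:k.fun)
    return b.x*10,b.fun,m.sum()
E
python3 - <<'E'
from h import *
print(held((23,150,80),(35,255,255)))
print(held((23,150,80),(35,255,255),'top'))
E
```

```text
(array([-0.47013657, -0.44385521, -2.29981844]), np.float64(0.17338073890864122), np.int64(8916))
(array([-8.33333333,  4.44444444, -2.        ]), np.float64(0.0), np.int64(0))
```

The offset along the pads is about 0, so the grasp is centred. Carry on to the walnut stand.

In the tool's units: -0.212 m is -0.53, -0.207 m is -0.5175.

Request:
play_rows([
  [[-0.0375,-0.0375,0,0,0,0],[-0.1,-0.1025,0,0,0,0],[-0.17,-0.1725,0,0,0,0],[-0.24,-0.2425,0,0,0,0],[-0.31,-0.315,0,0,0,0],[-0.38,-0.3875,0,0,0,0],[-0.45,-0.46,0,0,0,0],[-0.5175,-0.53,0,0,0,0]],
])

```text
time_s: 17.77
position: [0.5765, 0.0507, 0.1206]
tcp_rot: [[-0.956, 0.294, -0.002], [0.294, 0.956, 0.0], [0.002, -0.0, -1.0]]
force: [0.4, 0.7, -1.8]
opening: 0.669
grasp_force: 30.0
```

In the tool's units: -0.027 m is -0.0675, -0.026 m is -0.065.

Request:
play_rows([
  [[-0.0475,-0.05,0,0,0,0],[-0.065,-0.0675,0,0,0,0],[-0.065,-0.0675,0,0,0,0],[-0.065,-0.0675,0,0,0,0],[-0.065,-0.0675,0,0,0,0]],
])

```text
time_s: 18.18
position: [0.5915, 0.0209, 0.121]
tcp_rot: [[-0.956, 0.292, -0.003], [0.292, 0.956, 0.001], [0.003, 0.0, -1.0]]
force: [0.0, -0.5, -0.8]
opening: 0.67
grasp_force: 30.0
```

```bash
python3 d.py .5945 .019 .061
python3 - <<'E'
from h import *
print(held((23,150,80),(35,255,255)))
c=cap('side')
cv2.imwrite('pics/s5.png',cv2.resize(cv2.cvtColor(c['frame'],cv2.COLOR_RGB2BGR)[140:260,130:290],None,fx=4,fy=4))
E
```

```text
t 18.18 p [0.5915 0.0209 0.121 ] d [-0.0036 -0.001   0.06  ] rows 1.5 q [ -9.  37.  93.   0.  51. -82.] F [ 0.  -0.5 -0.8] op 58.3 g 30.0
(array([2.34242543, 2.78794927, 3.96641804]), np.float64(0.1327820679286544), np.int64(6155))
```

View pics/s5.png

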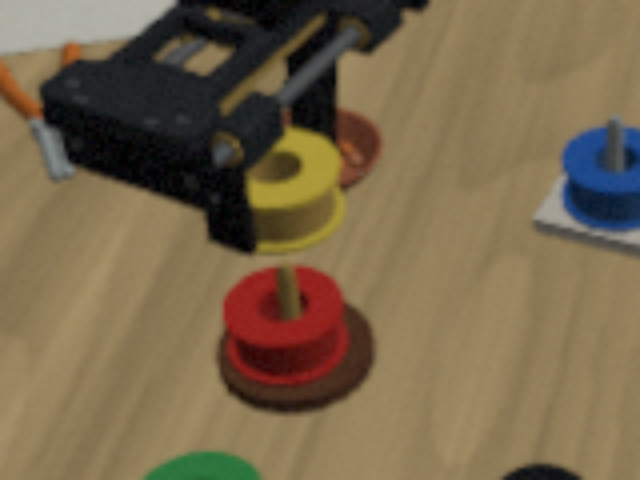

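Yellow hangs right above the post: hole at crop (278,165), tip at (287,268) along the leaning vertical. Blue is seated on white. Lower yellow.

In the tool's units: 0.042 m is 0.105, -0.002 m is -0.005.

Request:
play_rows([
  [[-0.005,0,0.02,0,0,0],[-0.005,0,0.045,0,0,0],[-0.005,0,0.07,0,0,0],[-0.005,0,0.0925,0,0,0],[-0.005,0,0.105,0,0,0],[-0.005,0,0.105,0,0,0]],
])

```text
time_s: 18.78
position: [0.5938, 0.019, 0.0778]
tcp_rot: [[-0.956, 0.293, -0.004], [0.293, 0.956, 0.001], [0.004, -0.001, -1.0]]
force: [0.0, -0.0, -0.9]
opening: 0.667
grasp_force: 30.0
```

```bash
python3 d.py .5945 .019 .061
```

```text
t 18.78 p [0.5938 0.019  0.0778] d [-0.0007  0.0002  0.0168] rows 0.4 q [ -9.  41.  93.   0.  46. -82.] F [ 0.  -0.  -0.9] op 58.1 g 30.0
```

In the tool's units: 0.016 m is 0.04, 0.014 m is 0.035.

Request:
play_rows([
  [[0,0,0.015,0,0,0],[0,0,0.0275,0,0,0],[0,0,0.035,0,0,0],[0,0,0.04,0,0,0],[0,0,0.04,0,0,0]],
])

```text
time_s: 19.2
position: [0.595, 0.0187, 0.0634]
tcp_rot: [[-0.956, 0.294, -0.001], [0.294, 0.956, 0.0], [0.001, -0.0, -1.0]]
force: [0.5, 0.4, -1.8]
opening: 0.667
grasp_force: 30.0
```

Request:
play_rows([
  [[0,0,0,0,0,0],[0,0,0,0,0,0],[0,0,0,0,0,0],[0,0,0,0,0,0],[0,0,0,0,0,0]],
], fingers=0.087)

```text
time_s: 19.62
position: [0.5954, 0.0187, 0.0642]
tcp_rot: [[-0.956, 0.293, 0.001], [0.293, 0.956, -0.0], [-0.001, 0.0, -1.0]]
force: [0.2, -0.3, 0.2]
opening: 0.945
grasp_force: 0.0
```

In the tool's units: -0.07 m is -0.175, -0.055 m is -0.1375.

Request:
play_rows([
  [[0,0,-0.0375,0,0,0],[0,0,-0.0875,0,0,0],[0,0,-0.1375,0,0,0],[0,0,-0.175,0,0,0],[0,0,-0.175,0,0,0]],
])

```text
time_s: 20.03
position: [0.5975, 0.0185, 0.1372]
tcp_rot: [[-0.956, 0.293, 0.007], [0.293, 0.956, -0.001], [-0.007, 0.001, -1.0]]
force: [0.5, 0.0, -0.4]
opening: 0.998
grasp_force: 0.0
```

```bash
python3 d.py .6005 .142 .12
```

```text
t 20.03 p [0.5975 0.0185 0.1372] d [0.0334 0.1189 0.0171] rows 3.1 q [ -9.  36.  92.   0.  53. -82.] F [ 0.5  0.  -0.4] op 86.8 g 0.0
```

Request:
play_rows([
  [[0.0175,0.0625,0,0,0,0],[0.04,0.145,0,0,0,0],[0.0625,0.225,0.015,0,0,0],[0.0775,0.275,0.03,0,0,0],[0.0825,0.2975,0.04,0,0,0],[0.0825,0.2975,0.04,0,0,0],[0.0825,0.2975,0.04,0,0,0]],
])

```text
time_s: 20.62
position: [0.5981, 0.1419, 0.117]
tcp_rot: [[-0.956, 0.292, -0.002], [0.292, 0.956, -0.001], [0.001, -0.001, -1.0]]
force: [-0.1, -0.8, -0.6]
opening: 1.0
grasp_force: 0.0
```

```bash
python3 d.py .6005 .142 .022
python3 - <<'E'
from h import *
for n in('top','side'):
    c=cap(n)
    m=mask(n,'yellow_spool',(.5945,.025),c)
    if m is not None: print(n,fit(c,m,'yellow_spool',(.5945,.019),.038))
    m=mask(n,'green_spool',(.6,.142),c)
    if m is not None: print(n,fit(c,m,'green_spool',(.6,.142),0))
E
```

```text
t 20.62 p [0.5981 0.1419 0.117 ] d [-0.0024  0.0009  0.095 ] rows 2.4 q [  3.  38.  89.  -0.  52. -70.] F [-0.1 -0.8 -0.6] op 87.0 g 0.0
top (array([0.59462539, 0.02079102]), np.float64(0.9295708406819518), np.float64(0.03440586015509031))
top (array([0.59998653, 0.14200763]), np.float64(0.45039115857444423), np.float64(0.30101024486400463))
side (array([0.59894673, 0.1416873 ]), np.float64(0.9564519961977186), np.float64(0.1046772591802758))
```

Yellow is seated within 2 mm of the post. Grasp green.

In the tool's units: 0.095 m is 0.2375, 0.086 m is 0.215.

Request:
play_rows([
  [[-0.0025,0,0.05,0,0,0],[-0.0025,0,0.1125,0,0,0],[-0.0025,0,0.175,0,0,0],[-0.0025,0,0.215,0,0,0],[-0.0025,0,0.2375,0,0,0],[-0.0025,0,0.2375,0,0,0],[-0.0025,0,0.2375,0,0,0]],
])

```text
time_s: 21.5
position: [0.5998, 0.1415, 0.023]
tcp_rot: [[-0.956, 0.294, 0.0], [0.294, 0.956, -0.0], [-0.0, -0.0, -1.0]]
force: [-0.8, 0.0, 0.6]
opening: 1.002
grasp_force: 0.0
```

Request:
play_rows([
  [[0,0,0,0,0,0],[0,0,0,0,0,0],[0,0,0,0,0,0],[0,0,0,0,0,0],[0,0,0,0,0,0],[0,0,0,0,0,0]],
], fingers=0.05)

```text
time_s: 22.0
position: [0.5998, 0.1419, 0.0235]
tcp_rot: [[-0.956, 0.293, 0.001], [0.293, 0.956, -0.0], [-0.001, 0.0, -1.0]]
force: [-1.1, -0.2, 3.4]
opening: 0.685
grasp_force: 30.1
```

In the tool's units: -0.12 m is -0.3, -0.11 m is -0.275.

Request:
play_rows([
  [[0,0,-0.0375,0,0,0],[0,0,-0.0875,0,0,0],[0,0,-0.15,0,0,0],[0,0,-0.2125,0,0,0],[0,0,-0.275,0,0,0],[0,0,-0.3,0,0,0],[0,0,-0.3,0,0,0]],
])

```text
time_s: 22.58
position: [0.6012, 0.1421, 0.1455]
tcp_rot: [[-0.956, 0.293, 0.006], [0.293, 0.956, 0.0], [-0.005, 0.002, -1.0]]
force: [0.2, 0.6, -0.9]
opening: 0.692
grasp_force: 30.1
```

```bash
python3 d.py .454 -.128 .13
```

```text
t 22.58 p [0.6012 0.1421 0.1455] d [ 0.0616 -0.3015  0.0145] rows 7.7 q [  3.  36.  88.   0.  55. -70.] F [ 0.2  0.6 -0.9] op 60.2 g 30.1
```

Request:
play_rows([
  [[0.01,-0.055,0,0,0,0],[0.03,-0.145,0,0,0,0],[0.05,-0.2425,0,0,0,0],[0.07,-0.34,0,0,0,0],[0.09,-0.4375,0,0,0,0],[0.11,-0.535,0.0075,0,0,0],[0.13,-0.63,0.0175,0,0,0],[0.145,-0.7125,0.03,0,0,0]],
])

```text
time_s: 23.25
position: [0.458, -0.1146, 0.1295]
tcp_rot: [[-0.956, 0.294, -0.003], [0.294, 0.956, 0.001], [0.003, 0.0, -1.0]]
force: [0.1, -0.2, -1.5]
opening: 0.69
grasp_force: 30.1
```

In the tool's units: -0.0165 m is -0.0413, 0.003 m is 0.0075.

Request:
play_rows([
  [[0.0075,-0.0325,0.01,0,0,0],[0.01,-0.0413,0.02,0,0,0],[0.01,-0.0413,0.025,0,0,0],[0.01,-0.0413,0.025,0,0,0],[0.01,-0.0413,0.025,0,0,0],[0.01,-0.0413,0.025,0,0,0]],
])

```text
time_s: 23.75
position: [0.4523, -0.127, 0.1207]
tcp_rot: [[-0.957, 0.291, 0.0], [0.291, 0.957, 0.0], [-0.0, 0.0, -1.0]]
force: [-0.4, 0.7, -1.1]
opening: 0.687
grasp_force: 30.1
```

```bash
python3 d.py .454 -.128 .062
python3 - <<'E'
from h import *
c=cap('side')
cv2.imwrite('pics/s6.png',cv2.resize(cv2.cvtColor(c['frame'],cv2.COLOR_RGB2BGR)[90:240,180:380],None,fx=4,fy=4))
E
```

```text
t 23.75 p [ 0.4523 -0.127   0.1207] d [-0.002  -0.0005  0.0587] rows 1.5 q [ -29.   30.  110.    0.   40. -102.] F [-0.4  0.7 -1.1] op 59.8 g 30.1
```

View pics/s6.png

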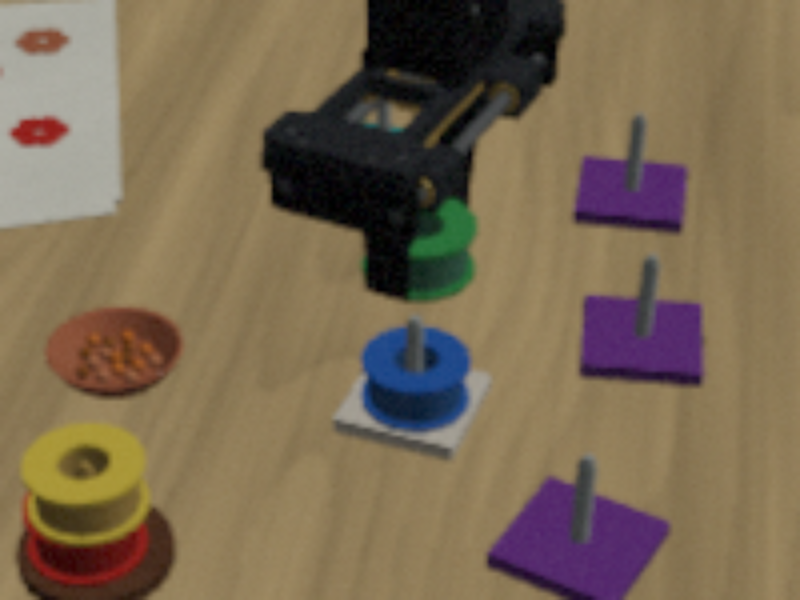

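Yellow sits flat on red at (85,480), and green hangs above the white post at (420,250) against the tip at (416,322). It is aligned, so lower it.

In the tool's units: 0.042 m is 0.105, 0.037 m is 0.0925.

Request:
play_rows([
  [[-0.0025,0,0.02,0,0,0],[-0.0025,0,0.045,0,0,0],[-0.0025,0,0.07,0,0,0],[-0.0025,0,0.0925,0,0,0],[-0.0025,0,0.105,0,0,0],[-0.0025,0,0.105,0,0,0]],
])

```text
time_s: 24.3
position: [0.4522, -0.1279, 0.0777]
tcp_rot: [[-0.956, 0.293, -0.002], [0.293, 0.956, 0.001], [0.002, 0.0, -1.0]]
force: [-0.0, 0.0, -1.0]
opening: 0.687
grasp_force: 30.1
```

```bash
python3 d.py .454 -.128 .062
```

```text
t 24.3 p [ 0.4522 -0.1279  0.0777] d [-0.0018  0.0004  0.0157] rows 0.4 q [ -29.   35.  112.    0.   34. -102.] F [-0.  0. -1.] op 59.8 g 30.1
```

In the tool's units: 0.015 m is 0.0375, 0.014 m is 0.035.

Request:
play_rows([
  [[0,0,0.015,0,0,0],[0,0,0.0275,0,0,0],[0,0,0.035,0,0,0],[0,0,0.0375,0,0,0],[0,0,0.0375,0,0,0]],
])

```text
time_s: 24.72
position: [0.4526, -0.1284, 0.0636]
tcp_rot: [[-0.956, 0.293, -0.0], [0.293, 0.956, 0.0], [0.0, 0.0, -1.0]]
force: [-0.4, -0.8, -1.5]
opening: 0.688
grasp_force: 30.1
```

Request:
play_rows([
  [[0,0,0,0,0,0],[0,0,0,0,0,0],[0,0,0,0,0,0],[0,0,0,0,0,0],[0,0,0,0,0,0]],
], fingers=0.087)

```text
time_s: 25.13
position: [0.4529, -0.1285, 0.0641]
tcp_rot: [[-0.956, 0.293, 0.0], [0.293, 0.956, -0.0], [-0.001, -0.0, -1.0]]
force: [-0.2, -0.4, -0.2]
opening: 0.962
grasp_force: 0.0
```

In the tool's units: -0.13 m is -0.325, -0.12 m is -0.3.

Request:
play_rows([
  [[0,0,-0.0375,0,0,0],[0,0,-0.0875,0,0,0],[0,0,-0.15,0,0,0],[0,0,-0.225,0,0,0],[-0.05,-0.05,-0.3,0,0,0],[-0.125,-0.1,-0.325,0,0,0],[-0.2,-0.15,-0.325,0,0,0],[-0.25,-0.2,-0.325,0,0,0]],
])

```text
time_s: 25.8
position: [0.5277, -0.2366, 0.1961]
tcp_rot: [[-0.956, 0.293, 0.006], [0.293, 0.956, -0.004], [-0.006, -0.002, -1.0]]
force: [0.7, -0.4, -1.1]
opening: 1.001
grasp_force: 0.0
```

Request:
play_rows([
  [[0,0,0,0,0,0],[0,0,0,0,0,0],[0,0,0,0,0,0]],
])

```text
time_s: 26.05
position: [0.5236, -0.2332, 0.1932]
tcp_rot: [[-0.956, 0.294, -0.002], [0.294, 0.956, 0.002], [0.003, 0.001, -1.0]]
force: [0.1, -0.6, -0.0]
opening: 0.999
grasp_force: 0.0
```

Run:
```python
from h import *
for n in('top','side'):
    c=cap(n,n+'9.png')
    for o,p,z in (('red_spool',(.5945,.019),.01),('yellow_spool',(.5945,.019),.038),('blue_spool',(.454,-.128),.01),('green_spool',(.454,-.128),.038)):
        m=mask(n,o,p,c)
        if m is not None: print(n,o,fit(c,m,o,p,z)[:2])
    for o in('bead_dish','bead_jar','black_spool'): print(o,[np.round(r['at'],3) for r in finder.recognise(n,o)[:1]])
cv2.imwrite('pics/s7.png',cv2.resize(cv2.cvtColor(c['frame'],cv2.COLOR_RGB2BGR)[100:250,150:350],None,fx=4,fy=4))
```

```text
bead_dish [array([ 0.646, -0.133,  0.014])]
bead_jar []
black_spool []
side red_spool (array([0.59582899, 0.02333488]), np.float64(0.33990566767184727))
side yellow_spool (array([0.59340467, 0.01963742]), np.float64(0.9476240286909743))
side blue_spool (array([ 0.45102675, -0.12445289]), np.float64(0.38716966303173206))
side green_spool (array([ 0.45260957, -0.12933014]), np.float64(0.8828109978850222))
bead_dish [array([ 0.628, -0.139,  0.013])]
bead_jar [array([0.606, 0.303, 0.045])]
black_spool [array([0.45 , 0.118, 0.02 ])]
```

View pics/s7.png

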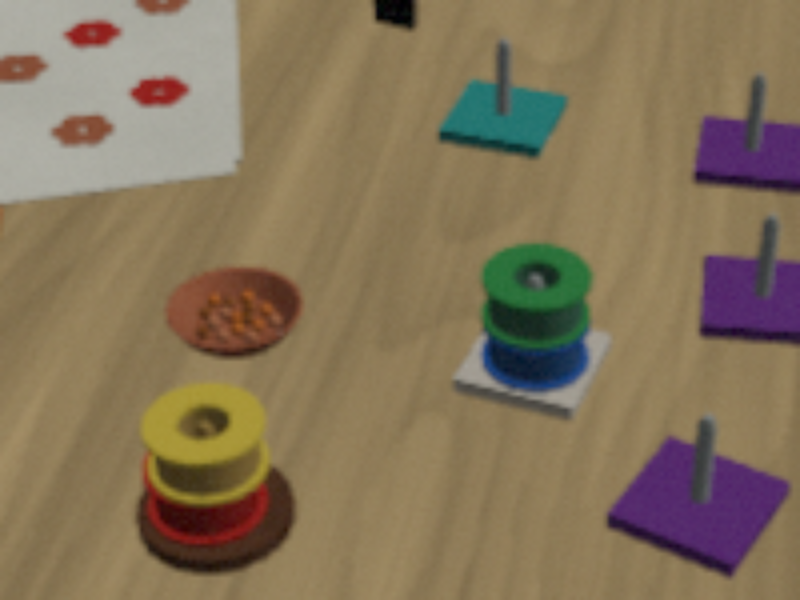

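Both stacks lie flat, yellow on red at (205,460) and green on blue at (537,315). The dish, jar and black spool are where they started, and the arm is clear.

```bash
python3 -c "
from rig import bot
print(bot.hand_in())"
```

```text
the job is handed in; nothing more can be done
None
```

All four spools are on their stands and the job is handed in; no verdict came back, but the last camera check showed both stacks flat and centred, with the dish, jar and black spool where they started.

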